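# Hang the wash basket on the middle rung and shut the drain cover under it

### The job

Lift the wash basket out of its tank by the handle until its swinging pawl has clicked past the middle rung of the ladder, then ease it down, without dropping it or forcing it down, so that it hangs by the pawl on that middle rung. Let go, then slide the drain cover fully shut beneath the hanging basket. Leave the other things on the bench where they are.

Things in the scene. Friction and masses are not known exactly. Their poses are not given: they have to be found in the camera images.
- station: bench-top wash station for printed parts, fixed: steel tank 176 x 186 mm, rim 96 mm above the bench, a mast with ladder behind it, cover rails. Origin on the bench under the tank's centre; x points from tank to mast, y to the left, z up. Mast stiles at x = +127, y = +-38 mm end 316 mm up. Cover rails along y at x = +-92 mm, top 110 mm up, from y = +90 to -310 mm
- ladder (a point): point on the mast at the mean height of the middle rung's centre, 233 mm above the bench, station x = +125 mm. The ladder strip between the stiles has three level steel rungs, 8 mm rods along y, 48 mm apart. The strip is clamped in slots: the true middle rung lies anywhere up to 18 mm above or below this point and is not measured
- carriage (a joint): lift of the basket carriage up the mast, m: 0 = lower stop, basket down in the tank (start), 0.20 = upper stop. Little friction; it sinks by its own weight (0.65 to 1.0 kg in all) unless its pawl hangs on a rung. Hung on the middle rung it reads 0.097 to 0.133, depending on the clamped strip; lower rung 48 mm less, top rung 48 mm more
- lift_grip (a point): middle of the carriage's handle, a level black bar 14 mm thick, 80 mm clear between its posts, along the point's own x (= the station's x; all point axes as the station's), over the tank's centre, 185 mm above the bench when the carriage reads 0, 56 mm above the carriage's arm. It rises with the carriage
- pawl: steel gravity pawl on the carriage, 16 mm wide, origin on its pivot. Nose 32 mm from the pivot towards the ladder; its flat underside, 28 mm below the pivot, sits on the rung. A heavy tail holds the nose up against a stop; a rung met on the way up swings it down (its own x axis tips down); it falls back once about 8 mm above its seat. Once past, the carriage cannot go back below that rung
- basket_floor (a point): middle of the wire basket's floor. The basket (110 x 90 x 58 mm) hangs rigidly under the carriage on the tank's axis, its floor 25 mm above the bench when the carriage reads 0
- cover (a joint): how far the sliding drain cover is shut, m: 0 = fully open, parked off the tank towards the station's -y; 0.175 = fully shut on its end stop (moves along the station's +y). About 1 N of friction; stays where it is left. Steel sheet 174 x 244 mm, upper face 108 mm above the bench
- cover_grip (a point): middle of the cover's grip, a level black bar 12 mm thick, 43 mm clear between its posts, along the point's own y (the sliding direction), 145 mm above the bench, 37 mm above the cover; 120 mm from the tank's centre towards the station's -y when shut, 295 mm when fully open
- solvent_bottle: bystander: closed white solvent bottle with a blue band, 72 mm wide, 190 mm tall, origin under its centre, stands left of the station
- screw_jar: bystander: small clear jar with a steel lid, 60 mm wide, 75 mm tall, origin under its centre, left of the station near the mast
- screwdriver: bystander: screwdriver, 170 mm long, lying flat in front of the station, along its own x
- scraper: bystander: scraper with a wooden handle, 190 mm long, lying flat in front of the station, along its own x
- bracket: bystander: small white printed bracket, 34 x 30 x 30 mm, origin under its centre, in front of the tank
- spool: bystander: small filament spool lying flat, 100 mm wide, 50 mm high, origin under its centre, beyond the cover's parking end
- pliers: bystander: small pliers lying flat, about 120 mm long, 12 mm high, beyond the cover's parking end

How it is judged:
By the outcome, as a careful person would: the job done as asked, in the order asked, and still so for the second after the job is handed in, with the robot touching nothing.
It also fails if it takes over 62 s, if anything falls off the work surface, if the arm or the gripper's body presses on something with over 40 N, if the wrist force passes 120 N, or if a joint passes its speed limit or range.

### The arm

A 6-joint arm with a two-finger parallel gripper is mounted at the origin on the work surface. World frame = base frame: x ahead of the robot, y to its left, z up, the work surface at z = 0. Lengths are in m, angles in degrees, forces in N, time in s.
With the tool pointing down it reaches from about 0.35 to 0.875 m from the base axis. Payload 4.2 kg.
Tool frame: the origin (TCP) lies between the finger pads; the fingertips stand 8 mm ahead of it and the grasp point (between the pads) lies 11 mm behind it; x points along the fingers, y is the direction in which the jaws open and shut, and the axes are right-handed (so a half turn about x gives the same grasp; the last joint's range is limited). The gripper opens to 87 mm and grips with 3 to 60 N. Pads are 19 mm wide; open, the fingers measure 117 mm over their backs; the gripper's body (75 mm by 190 mm) begins 51 mm behind the grasp point.
Start: joints at [-51.933, 22.042, 0.453, 0, -68.411, -14.817], TCP at [0.247, -0.574, 0.206] pointing down, gripper open.
Joint ranges: [-179.83, 179.83], [-69.29, 118.12], [-61.27, 80.66], [-181.25, 117.63], [-171.15, -9.14], [-177.46, 177.46]. Speed limits (degrees/s): [159.86, 159.86, 180, 180, 180, 180].

### API

Orientations are given as a 3x3 rotation matrix whose columns are the frame's x, y, z axes.
In Python, from station import r gives the robot as it stands. The module is installed in compiled form; this text tells all that it offers.
- The arm moves only by the tool move_arm, never from a script. Its argument "increments" is one flat list of numbers, 7 for each row, row after row: the turn, a rotation vector about the tool's x, y, z in degrees, then the shift along the tool's x, y, z in m, then the finger opening in m, from 0 to 0.087. A call has 1 to 12 rows; each row is the pose to reach, as a shift and turn from the pose commanded when the call began, along the tool's axes at that moment; what a row does not reach only later rows make up. A row lasts 1/12 s, in which the tool goes at most 41.7 mm and 7.16 degrees, less where a joint would pass 70% of its speed; a pose out of reach is approached as far as the arm can. A call with a gripper value outside its range is refused whole. The fingers move at their own pace and stop on an object; the grip force is fixed at half the most. Time passes only in rows, so rows that repeat a pose let the fingers close. It gives the time, the measured TCP pose, the force and the opening at its end, in the units of the state.
- r.sense(): the state, without advancing time (a new reading comes with each control period).
- r.capture(name): name is "scene" or "top" or "wrist"; returns the picture (384x512x3 uint8, red, green, blue); there is no depth.
- r.calibration(name): a dict with "fx", "fy", "cx", "cy" (pixels), "D" ([k1, k2, p1, p2, k3] as OpenCV has them; the pictures are not rectified), "rvec" (rotation vector, rad) and "tvec" (3), from world to camera coordinates, as OpenCV has them; the wrist camera has in their place "tool_from_camera" (4x4, takes a point from camera to tool coordinates, whose origin is the TCP and whose axes are the tool frame's). Camera axes: x right, y down, z forward; pixel columns grow to the right and rows downward; lengths in m; the calibration is good to about 2 mm. A picture is of the moment at which its call begins: read the wrist's pose just before it. calibration takes no time and is no camera call.
- r.finish_job(): hands the job in, once; it reports no verdict.
The state is a dict: "time_s": time; "joints": joint angles; "joint_velocities": joint speeds; "effort": joint torques, N m; "tcp_pos": TCP position; "ee_rot": TCP orientation; "wrist_force": force on the tool from outside, world axes, zero at the start; "moment": the same for the moment, N m; "gripper_width": opening from 0.0 (shut) to 1.0 (fully open).
Only numpy, scipy, OpenCV 4.12 (cv2) and the standard library are available. Lean on these libraries where they do the work, as an engineer would, in place of code of your own. Each camera call takes 0.05 s, during which the arm holds its last target.

## Working session

There is one attempt and no reset: what is moved stays moved. The work goes in short steps, Python scripts to look and compute and a tool call to move; the robot and the scene stay as the last step left them, time stands still between calls to the robot, and variables do not carry over. Pictures are saved under pics/ and viewed, and the job is handed in when it is done.

Besides the shell and the picture viewer there is one more tool, called after "Emit:" by a JSON object that holds its "api" and its "payload", one argument or row to a line. move_arm: Moves the arm, as the interface text tells. Its arguments: {"type":"object","properties":{"increments":{"type":"array","items":{"type":"number"}}},"required":["increments"]}

```bash
mkdir -p pics; cat > h.py <<'E'
import numpy as np, cv2
from station import r
def cap(n,f):
    im=r.capture(n); cv2.imwrite('pics/'+f,cv2.cvtColor(im,cv2.COLOR_RGB2BGR)); return im
def cam(n,s=None):
    c=r.calibration(n); K=np.array([[c['fx'],0,c['cx']],[0,c['fy'],c['cy']],[0,0,1.]]);D=np.array(c['D'],float)
    if 'rvec' in c:
        R=cv2.Rodrigues(np.array(c['rvec'],float))[0]; t=np.array(c['tvec'],float).ravel()
    else:
        T=np.eye(4);T[:3,:3]=s['ee_rot'];T[:3,3]=s['tcp_pos'];T=T@np.array(c['tool_from_camera']);Ti=np.linalg.inv(T);R=Ti[:3,:3];t=Ti[:3,3]
    return K,D,R,t
def ray(n,px,s=None):
    K,D,R,t=cam(n,s); u=cv2.undistortPoints(np.array(px,float).reshape(-1,1,2),K,D).reshape(-1,2)
    d=(R.T@np.c_[u,np.ones(len(u))].T).T; o=-R.T@t; return o,d/np.linalg.norm(d,axis=1)[:,None]
def plane(n,px,z,s=None):
    o,d=ray(n,px,s); return o+d*((z-o[2])/d[:,2])[:,None]
def proj(n,P,s=None):
    K,D,R,t=cam(n,s); return cv2.projectPoints(np.array(P,float).reshape(-1,3),cv2.Rodrigues(R)[0],t,K,D)[0].reshape(-1,2)
E
python3 - <<'E'
from h import *
s=r.sense(); print(s)
for n in('scene','top','wrist'):
    cap(n,n+'0.png'); print(n, r.calibration(n))
E
```

```text
{'time_s': 0.0, 'joints': array([-5.19313794e+01,  2.20899622e+01,  3.80714513e-01, -3.01041900e-02,
       -6.84112060e+01, -1.48182266e+01]), 'joint_velocities': array([-0.07773467,  0.00410317,  0.03718953,  0.00308204,  0.05777873,
        0.02350148]), 'effort': array([-4.53357634e-04, -3.90662599e+01,  1.87403977e+01,  4.21992168e+00,
        1.09994930e-02, -2.03876466e-04]), 'tcp_pos': array([ 0.24650688, -0.57364176,  0.20477156]), 'ee_rot': array([[-9.11638075e-04, -3.94571088e-01,  9.18864966e-01],
       [ 1.95630375e-03,  9.18862886e-01,  3.94572135e-01],
       [-9.99997671e-01,  2.15728596e-03, -6.57694918e-05]]), 'wrist_force': array([-0.37785822, -0.00305298, -0.00364431]), 'moment': array([-0.01989532,  0.07790712, -0.00837451]), 'gripper_width': 0.9985612492773206}
scene {'fx': 404.69049127146394, 'fy': 404.69049127146394, 'cx': 257.20358782022004, 'cy': 190.0005138584304, 'D': array([-0.10680765,  0.        ,  0.        ,  0.        ,  0.        ]), 'rvec': array([ 1.58287407,  1.99200411, -0.78661053]), 'tvec': array([ 0.09929703, -0.26292721,  1.61654562])}
top {'fx': 498.92003885333736, 'fy': 498.92003885333736, 'cx': 257.0927769668123, 'cy': 186.54019295536798, 'D': array([-0.00903882,  0.        ,  0.        ,  0.        ,  0.        ]), 'rvec': array([ 2.18056146, -2.12265554,  0.13450152]), 'tvec': array([-0.00617185,  0.54014883,  1.32994647])}
wrist {'fx': 270.2276261182196, 'fy': 270.2276261182196, 'cx': 254.76459013014497, 'cy': 186.10359217289417, 'D': array([-0.05914986,  0.        ,  0.        ,  0.        ,  0.        ]), 'tool_from_camera': array([[-1.61703849e-03, -2.47657355e-01,  9.68846334e-01,
        -1.78260718e-01],
       [ 9.99998639e-01, -8.45124638e-05,  1.64742963e-03,
         1.12285190e-04],
       [-3.26118474e-04,  9.68847680e-01,  2.47657155e-01,
        -6.78737801e-02],
       [ 0.00000000e+00,  0.00000000e+00,  0.00000000e+00,
         1.00000000e+00]])}
```

View pics/scene0.png

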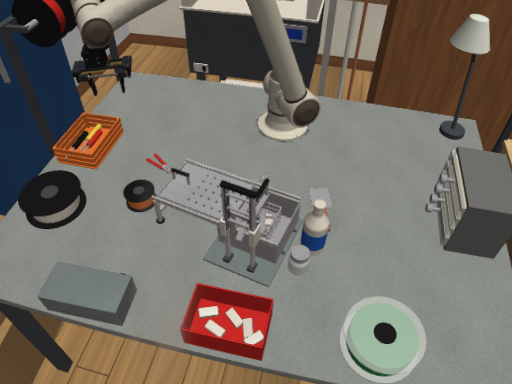

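View pics/top0.png

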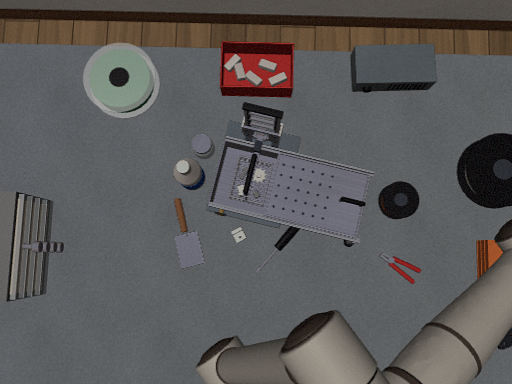

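View pics/wrist0.png

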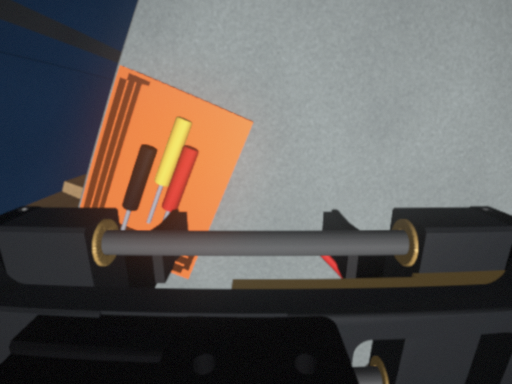

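The top view shows the station rotated slightly, the handle bar from about (253,156) to (247,193), the cover grip at about (340,200)-(364,204), and the mast at (262,118). I'll zoom in for measurements.

```bash
python3 - <<'E'
import cv2
a=cv2.imread('pics/top0.png'); cv2.imwrite('pics/top0z.png',cv2.resize(a[90:260,200:390],None,fx=4,fy=3.5,interpolation=cv2.INTER_CUBIC)[:600])
b=cv2.imread('pics/scene0.png'); cv2.imwrite('pics/scene0z.png',cv2.resize(b[150:290,140:340],None,fx=4,fy=4,interpolation=cv2.INTER_CUBIC))
E
```

```text
(no output)
```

View pics/top0z.png

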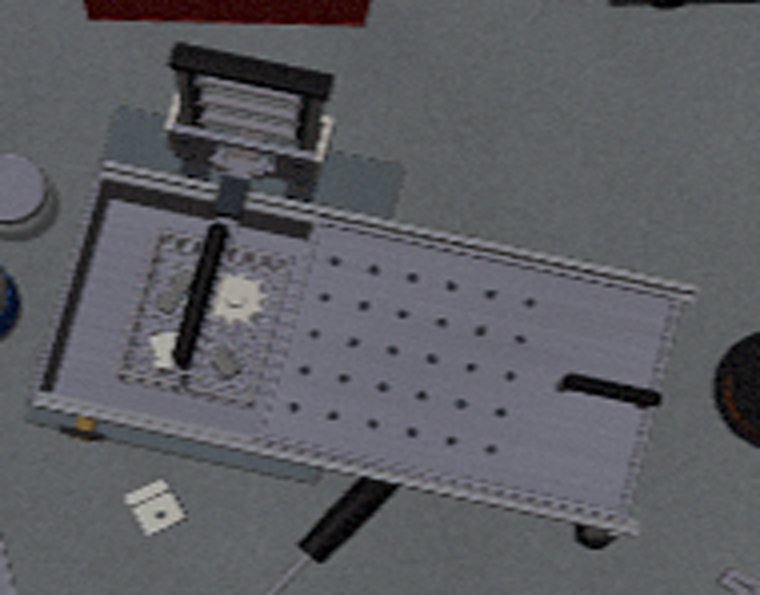

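View pics/scene0z.png

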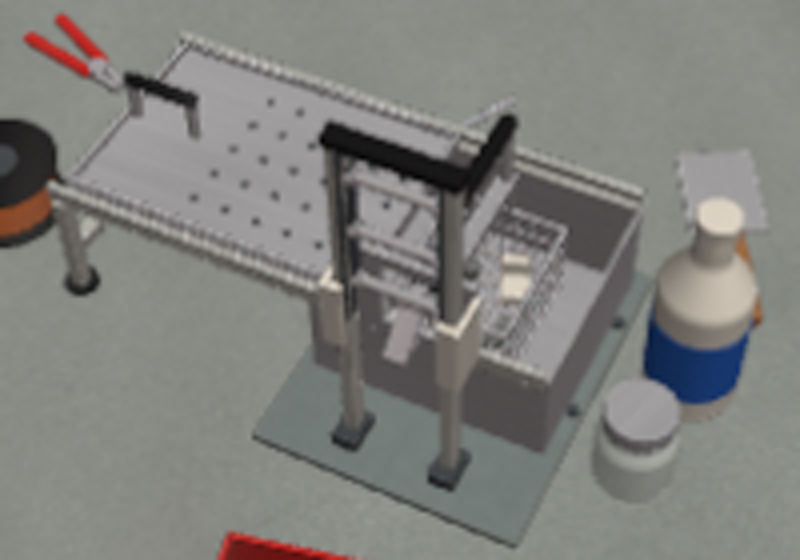

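```bash
cat > fit.py <<'E'
from h import *
def zt(u,v): return ((u+.5)/4-.5+200,(v+.5)/3.5-.5+90)
px=[zt(103,168),zt(693,293),zt(35,405),zt(634,527)]
P=plane('top',px,.110)
S=np.array([[92,90],[92,-310],[-92,90],[-92,-310]])/1000
a=S-S.mean(0); b=P[:,:2]-P[:,:2].mean(0)
th=np.arctan2((a[:,0]*b[:,1]-a[:,1]*b[:,0]).sum(),(a*b).sum())
c,s_=np.cos(th),np.sin(th);R2=np.array([[c,-s_],[s_,c]]);t2=P[:,:2].mean(0)-R2@S.mean(0)
def W(x,y,z): return np.r_[R2@np.array([x,y])+t2,z]
if __name__=='__main__':
    print(np.degrees(th),t2, (P[:,:2]-(S@R2.T+t2))*1000)
    h=plane('top',[zt(217,235),zt(182,358)],.185+.007); print('handle',h,h.mean(0))
    g=plane('top',[zt(568,381),zt(655,398)],.145+.006); print('grip',g,g.mean(0),W(0,-.295,.145))
    im=cv2.imread('pics/scene0.png'); im=cv2.resize(im[150:290,140:340],None,fx=4,fy=4,interpolation=cv2.INTER_CUBIC)
    def dr(p,col,im=im):
        q=proj('scene',[W(*p)])[0]; q=((q-[140,150])+.5)*4-.5; cv2.circle(im,tuple(int(v) for v in q.round()),3,col,-1)
    for y in(-.038,.038):
        for z in (.316,.281,.233,.185): dr((.127,y,z),(0,0,255))
    for x in(-.04,.04): dr((x,0,.185),(0,255,0))
    for y in(.09,-.31):
        for x in(-.092,.092): dr((x,y,.11),(255,0,0))
    cv2.imwrite('pics/ov.png',im)
E
python3 fit.py
```

```text
-11.982510143481504 [0.54972696 0.02800848] [[-1.16261922 -2.54774005]
 [-2.54572953  2.99817067]
 [-0.23486117 -3.30718618]
 [ 3.94320992  2.85675556]]
handle [[0.59256001 0.01710577 0.192     ]
 [0.50573516 0.03582442 0.192     ]] [0.54914759 0.02646509 0.192     ]
grip [[ 0.5005481  -0.20394913  0.151     ]
 [ 0.48983043 -0.25815682  0.151     ]] [ 0.49518926 -0.23105297  0.151     ] [ 0.4884811  -0.26056378  0.145     ]
```

View pics/ov.png

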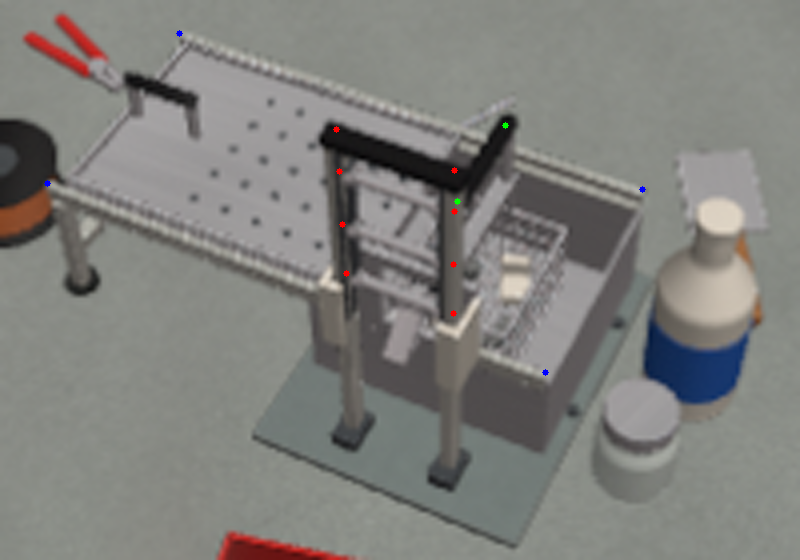

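Emit:
{"api": "move_arm", "payload": {
  "increments": [0,0,0,-0.055,0,0,0.087,7,0,0,-0.055,0.026,0.031,0.087,14,0,0,-0.055,0.052,0.062,0.087,21,0,0,-0.055,0.078,0.093,0.087,28,0,0,-0.055,0.104,0.124,0.087,35.2,0,0,-0.055,0.13,0.155,0.087,35.2,0,0,-0.055,0.156,0.186,0.087,35.2,0,0,-0.055,0.182,0.217,0.087,35.2,0,0,-0.055,0.208,0.248,0.087,35.2,0,0,-0.055,0.234,0.279,0.087,35.2,0,0,-0.055,0.26,0.31,0.087,35.2,0,0,-0.055,0.286,0.341,0.087]
}}

```text
time_s: 1.15
tcp_pos: [0.4462, -0.1772, 0.2609]
ee_rot: [[0.0, 0.207, 0.978], [0.0, 0.978, -0.207], [-1.0, 0.0, 0.0]]
wrist_force: [0.1, -0.9, -0.1]
gripper_width: 1.005
```

```bash
cat >> h.py <<'E'
def go(s,P,yaw=None):
    R=np.array(s['ee_rot']); print('shift tool',np.round(R.T@(np.array(P)-s['tcp_pos']),4),'yaw',np.degrees(np.arctan2(-R[0,1],R[1,1])))
E
python3 - <<'E'
from h import *; from fit import W
s=r.sense(); print(s['time_s'],s['tcp_pos'],s['joints']); P=W(0,0,.26); print(P); go(s,P)
im=cv2.imread('pics/scene0.png'); cv2.imwrite('pics/rung.png',cv2.resize(im[180:240,215:265],None,fx=12,fy=10,interpolation=cv2.INTER_CUBIC))
for z in(.281,.233,.185):
  q=proj('scene',[W(.125,y,z) for y in(.03,0,-.03)]); print(z,np.round((q-[215,180]+.5)*[12,10]-.5))
E
```

```text
1.15 [ 0.44615639 -0.17719275  0.26092627] [-2.22144712e+00  5.51802980e+00 -1.36907569e+01 -6.43255246e-03
 -7.07808527e+01 -9.97211895e+01]
[0.54972696 0.02800848 0.26      ]
shift tool [0.001  0.2222 0.0589] yaw -11.944752905290096
0.281 [[429. 212.]
 [292. 172.]
 [157. 132.]]
0.233 [[429. 344.]
 [297. 304.]
 [167. 265.]]
0.185 [[429. 467.]
 [301. 428.]
 [175. 389.]]
```

View pics/rung.png

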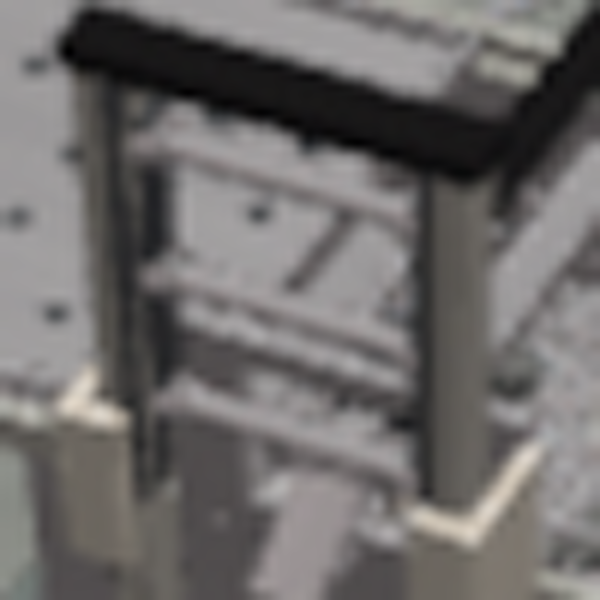

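Emit:
{"api": "move_arm", "payload": {
  "increments": [0,0,0,0,0.04,0.0105,0.087,0,0,0,0,0.08,0.021,0.087,0,0,0,0,0.12,0.0315,0.087,0,0,0,0,0.16,0.042,0.087,0,0,0,0,0.2,0.0525,0.087,0,0,0,0,0.221,0.0585,0.087,0,0,0,0,0.221,0.0585,0.087]
}}

```text
time_s: 1.73
tcp_pos: [0.5505, 0.0286, 0.2597]
ee_rot: [[-0.001, 0.203, 0.979], [0.0, 0.979, -0.203], [-1.0, 0.0, -0.001]]
wrist_force: [-0.3, 0.8, -0.5]
gripper_width: 0.999
```

```bash
python3 - <<'E'
from h import *; from fit import W
s=r.sense(); im=cap('wrist','w1.png'); print(s['tcp_pos'],s['wrist_force'],s['time_s'])
cap('top','t1.png')
print(proj('wrist',[W(x,0,.192) for x in(-.047,0,.047)],s))
E
```

```text
[0.5504722  0.0286114  0.25966671] [-0.33528574  0.81774893 -0.54255881] 1.7333
[[254.03173422 140.62837487]
 [253.79901307 190.90214465]
 [253.59005346 236.77381371]]
```

View pics/w1.png

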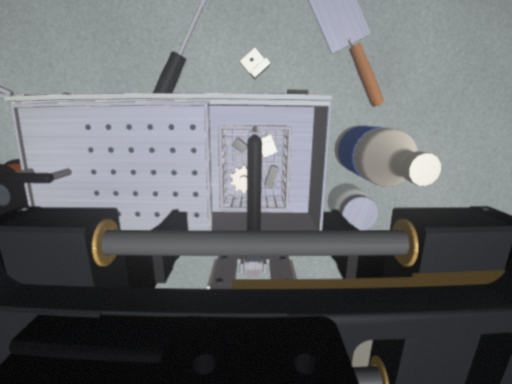

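View pics/t1.png

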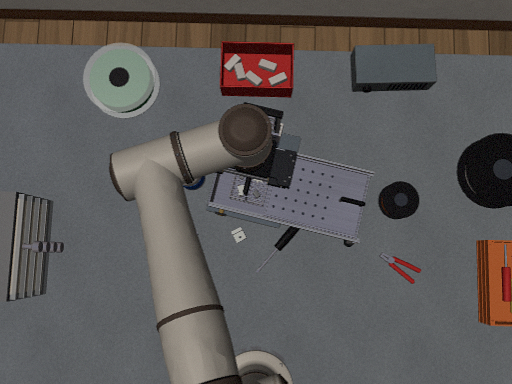

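The wrist view shows the handle bar vertical at u≈254, starting at v≈137 (predicted 254 and 140), so it sits centred between the fingers. I'll descend to the handle.

Emit:
{"api": "move_arm", "payload": {
  "increments": [0,0,0,0.02,-0.0005,-0.001,0.087,0,0,0,0.04,-0.0005,-0.001,0.087,0,0,0,0.06,-0.0005,-0.001,0.087,0,0,0,0.075,-0.0005,-0.001,0.087,0,0,0,0.085,-0.0005,-0.001,0.087,0,0,0,0.085,-0.0005,-0.001,0.087,0,0,0,0.085,-0.0005,-0.001,0.04,0,0,0,0.085,-0.0005,-0.001,0.01,0,0,0,0.085,-0.0005,-0.001,0.005,0,0,0,0.085,-0.0005,-0.001,0.005,0,0,0,0.085,-0.0005,-0.001,0.005,0,0,0,0.085,-0.0005,-0.001,0.005]
}}

```text
time_s: 2.83
tcp_pos: [0.548, 0.0247, 0.1763]
ee_rot: [[0.001, 0.207, 0.978], [0.0, 0.978, -0.207], [-1.0, 0.0, 0.001]]
wrist_force: [0.2, -0.4, -0.3]
gripper_width: 0.626
```

Emit:
{"api": "move_arm", "payload": {
  "increments": [0,0,0,0,0,0,0.005,0,0,0,0,0,0,0.005,0,0,0,0,0,0,0.005]
}}

```text
time_s: 3.08
tcp_pos: [0.5478, 0.0246, 0.1759]
ee_rot: [[0.0, 0.207, 0.978], [-0.0, 0.978, -0.207], [-1.0, -0.0, 0.0]]
wrist_force: [-0.5, 0.6, 0.6]
gripper_width: 0.406
```

```bash
python3 - <<'E'
from h import *; from fit import W
s=r.sense(); im=cap('wrist','w2.png'); print(s['tcp_pos'],s['time_s'],s['joint_velocities'])
print(proj('wrist',[W(x,0,.192) for x in(-.047,0,.047)],s))
R=s['ee_rot'];print(proj('wrist',[s['tcp_pos']+R@np.array([-.011,0,z]) for z in(-.045,-.03,0)],s))
g=cv2.cvtColor(im,cv2.COLOR_RGB2GRAY)
for v in(100,110,120,130,140,150):
  row=g[v,225:290].astype(int); print(v,225+np.where(row<50)[0][[0,-1]] if (row<50).any() else None)
E
```

```text
[0.547847   0.02464398 0.17587573] 3.0833 [ 0.05407501  0.0486405  -0.06398255 -0.10279446 -0.10387338 -0.0390778 ]
[[260.75302589 155.09042872]
 [260.27428727 227.73461445]
 [259.8200105  290.48422984]]
[[254.58530796 155.34301667]
 [254.5812755  178.89518817]
 [254.57415947 223.07446777]]
100 None
110 None
120 None
130 None
140 None
150 None
```

View pics/w2.png

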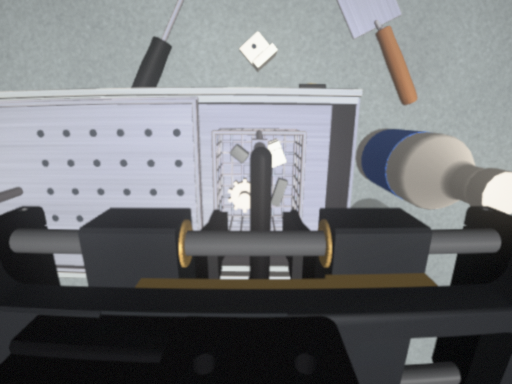

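Emit:
{"api": "move_arm", "payload": {
  "increments": [0,0,0,0.001,0.0035,0.001,0.03,0,0,0,0.001,0.0035,0.001,0.03,0,0,0,0.001,0.0035,0.001,0.005,0,0,0,0.001,0.0035,0.001,0.005,0,0,0,0.001,0.0035,0.001,0.005,0,0,0,0.001,0.0035,0.001,0.005,0,0,0,0.001,0.0035,0.001,0.005,0,0,0,0.001,0.0035,0.001,0.005]
}}

```text
time_s: 3.8
tcp_pos: [0.5495, 0.0278, 0.1749]
ee_rot: [[0.0, 0.207, 0.978], [-0.0, 0.978, -0.207], [-1.0, 0.0, 0.0]]
wrist_force: [0.2, 0.7, 0.2]
gripper_width: 0.072
```

```bash
python3 - <<'E'
from h import *
s=r.sense(); im=cap('wrist','w3.png'); print(s['gripper_width'],s['wrist_force']); cap('scene','s3.png')
b=cv2.imread('pics/s3.png'); cv2.imwrite('pics/s3z.png',cv2.resize(b[120:290,140:340],None,fx=4,fy=3.5,interpolation=cv2.INTER_CUBIC))
E
```

```text
0.0721041906645106 [0.18857809 0.65608561 0.21339163]
```

View pics/w3.png

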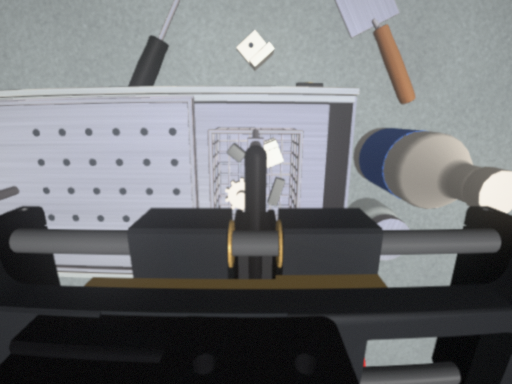

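View pics/s3z.png

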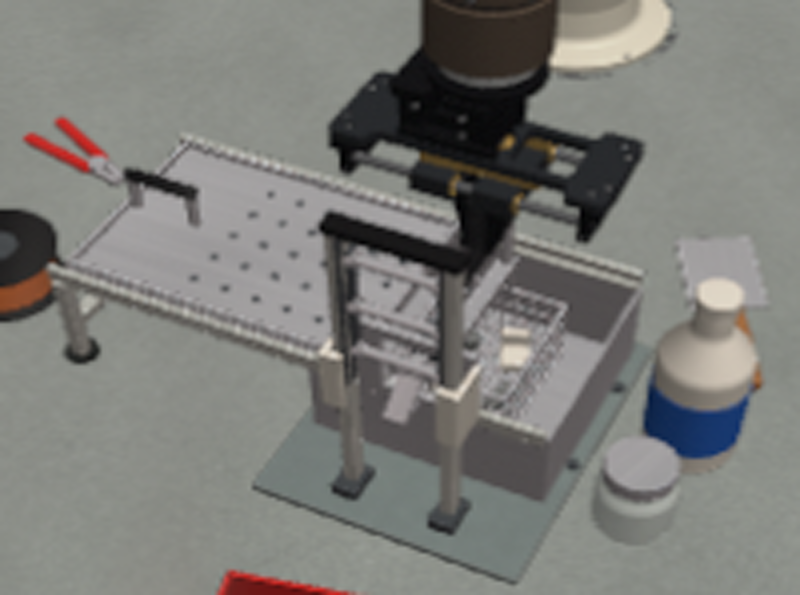

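Emit:
{"api": "move_arm", "payload": {
  "increments": [0,0,0,0,0,0,0.005,0,0,0,0,0,0,0.005,0,0,0,-0.003,0,0,0.005,0,0,0,-0.006,0,0,0.005,0,0,0,-0.01,0,0,0.005,0,0,0,-0.01,0,0,0.005,0,0,0,-0.01,0,0,0.005]
}}

```text
time_s: 4.48
tcp_pos: [0.5498, 0.0279, 0.1852]
ee_rot: [[0.001, 0.207, 0.978], [0.0, 0.978, -0.207], [-1.0, 0.0, 0.001]]
wrist_force: [0.3, -0.1, 0.2]
gripper_width: 0.058
```

```bash
python3 - <<'E'
from h import *
s=r.sense(); im=cap('wrist','w4.png'); print(s['gripper_width'],s['wrist_force'],s['tcp_pos']); cap('scene','s4.png')
b=cv2.imread('pics/s4.png'); cv2.imwrite('pics/s4z.png',cv2.resize(b[120:290,140:340],None,fx=4,fy=3.5,interpolation=cv2.INTER_CUBIC))
E
```

```text
0.05793534982592577 [ 0.2545376  -0.05083195  0.24434532] [0.54975155 0.02789626 0.1852364 ]
```

View pics/s4z.png

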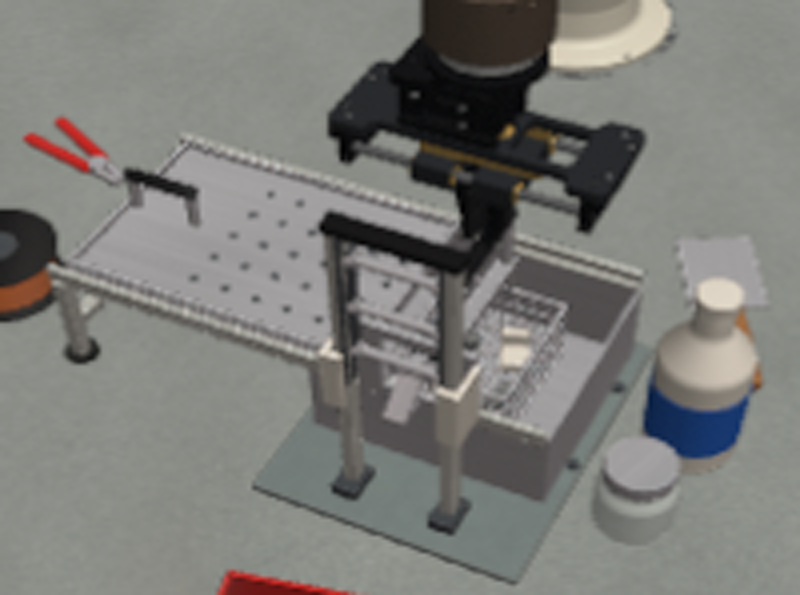

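```bash
python3 - <<'E'
import cv2
a=[cv2.resize(cv2.imread(f'pics/{n}.png')[120:290,190:320],None,fx=3,fy=3.5,interpolation=cv2.INTER_CUBIC) for n in('w2','w4')]
cv2.imwrite('pics/z4.png',cv2.hconcat(a))
E
```

```text
(no output)
```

View pics/z4.png

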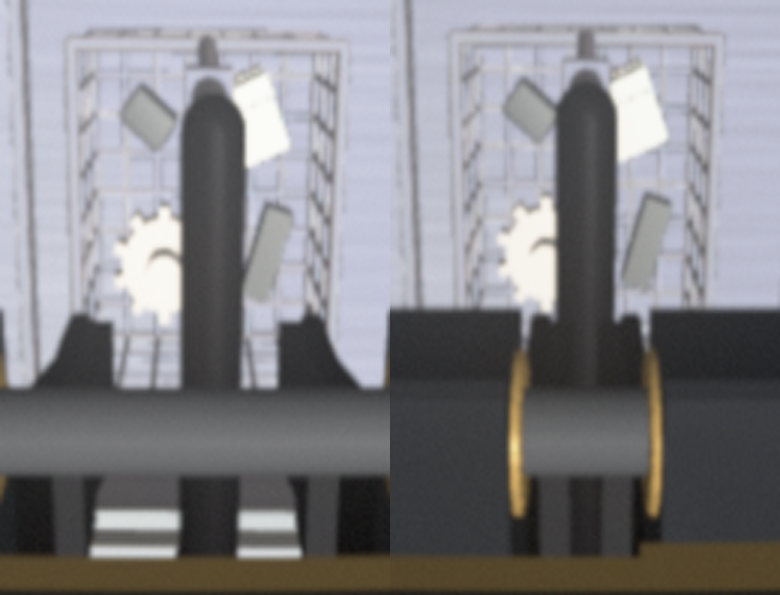

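```bash
python3 - <<'E'
from h import *; from fit import W,zt
s=r.sense()
# bar near (-x) end in wrist w4
pw=[(190+587/3,120+82/3.5)]
o1,d1=ray('wrist',pw,s); 
for z in(.16,.165,.17,.175,.18,.185,.19):
    a=plane('wrist',pw,z,s)[0]; b=plane('top',[zt(181,365)],z)[0]; c=plane('scene',[(140+(507+.5)/4-.5,150+(120+.5)/4-.5)],z)[0]
    print(z,np.round(a*1000),np.round(b*1000),np.round(c*1000))
print(W(-.047,0,.19),W(-.05,0,.19))
# widths profile
g=cv2.cvtColor(cv2.imread('pics/w4.png'),cv2.COLOR_BGR2GRAY); g2=cv2.cvtColor(cv2.imread('pics/w2.png'),cv2.COLOR_BGR2GRAY)
for v in(155,165,175,185,195,205): print(v,g2[v,240:285],'\n   ',g[v,235:280])
E
```

```text
0.16 [522. 135. 160.] [505.  37. 160.] [481.  32. 160.]
0.165 [521. 133. 165.] [504.  37. 165.] [486.  33. 165.]
0.17 [520. 131. 170.] [503.  37. 170.] [491.  34. 170.]
0.175 [519. 128. 175.] [503.  37. 175.] [495.  35. 175.]
0.18 [518. 126. 180.] [502.  37. 180.] [500.  36. 180.]
0.185 [517. 124. 185.] [502.  36. 185.] [505.  37. 185.]
0.19 [516. 121. 190.] [501.  36. 190.] [510.  37. 190.]
[0.50375104 0.03776629 0.19      ] [0.50081641 0.03838913 0.19      ]
155 [171 173 175 177 180 181 179 169 168 176 139  93  73  71  74  75  75  75
  77  79  80  82  82  80  78  78  76  77  75  76  86 154 234 249 251 251
 251 251 251 251 251 251 250 246 225] 
    [154 157 158 162 163 165 165 163 152 130  96  71  67  66  67  68  69  70
  73  75  79  83  86  83  76  73  70  69  70  78 144 227 245 247 247 247
 247 247 248 248 248 248 248 248 247]
165 [183 184 194 186 183 187 190 189 183 157 112  80  72  73  73  74  74  74
  76  79  83  85  88  90  87  80  77  78  76  75  84 150 233 248 249 248
 244 237 233 222 207 194 185 187 194] 
    [194 193 189 176 183 189 191 193 188 161 112  75  64  66  66  68 
[... 926 characters left out ...]
 69  68  69  72  71  71
  72  75  78  81  80  79  77  74  73  70  69  69  81 103 108 131 154 165
 166 167 167 168 169 169 172 180 186] 
    [244 244 244 244 244 244 244 244 240 217 145  79  60  59  61  60  62  61
  62  66  69  71  70  67  64  62  59  59  62  96 156 175 152 124 136 152
 156 156 156 157 158 159 156 153 178]
205 [247 247 247 248 248 248 248 248 245 225 152  87  68  67  67  69  65  67
  69  71  73  76  77  77  73  69  68  67  66  68 100 156 183 180 177 171
 164 165 171 176 184 186 192 190 187] 
    [217 211 215 222 227 235 241 241 233 198 130  71  55  56  56  56  58  59
  60  62  64  67  66  62  60  57  55  55  57  95 160 187 186 175 188 195
 193 192 192 192 193 191 188 181 186]
```

```bash
python3 - <<'E'
from h import *; from fit import W,zt
s=r.sense(); print(s['tcp_pos'])
pw=[(190+197/3,120+82/3.5)]
for z in(.165,.17,.175,.18,.185,.19):
    a=plane('wrist',pw,z,s)[0]; b=plane('top',[zt(181,365)],z)[0]; print(z,np.round(a*1000),np.round(b*1000))
# bar width -> depth in w4 at rows
for z in (.165,.175,.185,.192):
    q=proj('wrist',[W(-.03,y,z) for y in(-.007,.007)],s); print(z,q)
E
```

```text
[0.54946033 0.02781029 0.18481193]
0.165 [501.  39. 165.] [504.  37. 165.]
0.17 [501.  39. 170.] [503.  37. 170.]
0.175 [500.  39. 175.] [503.  37. 175.]
0.18 [500.  39. 180.] [502.  37. 180.]
0.185 [499.  39. 185.] [502.  36. 185.]
0.19 [499.  39. 190.] [501.  36. 190.]
0.165 [[245.54853222 170.03764448]
 [264.33148463 170.05078957]]
0.175 [[245.08991532 172.7046201 ]
 [264.8236083  172.7182796 ]]
0.185 [[244.58253437 175.65613599]
 [265.36805853 175.6703437 ]]
0.192 [[244.19404058 177.91675169]
 [265.78493549 177.93136393]]
```

```bash
python3 - <<'E'
from h import *; from fit import W,zt
s=r.sense();R=s['ee_rot'];p=s['tcp_pos']
for x in(.008,0,-.011,-.03,-.05):
  print(x,[np.round(proj('wrist',[p+R@np.array([x,y,z])],s)[0]) for y in (.0025,.0175) for z in(-.0095,.0095)])
b=cv2.imread('pics/s4.png'); cv2.imwrite('pics/s4zz.png',cv2.resize(b[150:210,230:300],None,fx=10,fy=10,interpolation=cv2.INTER_CUBIC))
a=proj('scene',[p+R@np.array([.008,0,z]) for z in(-.0095,.0095)]+[W(x,0,.185) for x in(-.047,0,.047)]); print((a-[230,150])*10)
E
```

```text
0.008 [array([258., 201.]), array([258., 225.]), array([279., 201.]), array([278., 225.])]
0 [array([258., 204.]), array([258., 230.]), array([280., 204.]), array([279., 230.])]
-0.011 [array([258., 210.]), array([258., 236.]), array([281., 209.]), array([281., 236.])]
-0.03 [array([259., 220.]), array([259., 250.]), array([284., 220.]), array([283., 250.])]
-0.05 [array([259., 235.]), array([259., 267.]), array([289., 235.]), array([287., 267.])]
[[313.03610407 399.39656443]
 [284.45314998 444.74209133]
 [369.12007347 292.93024137]
 [299.84638626 402.20788633]
 [226.74903976 517.50635588]]
```

View pics/s4zz.png

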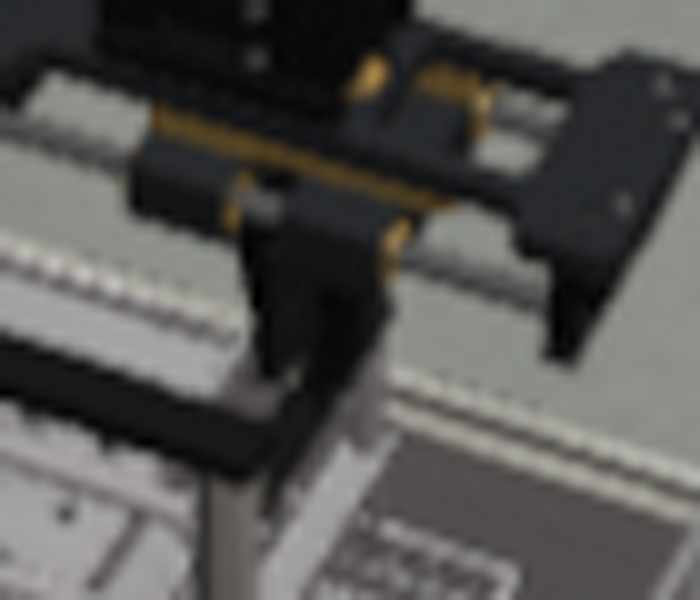

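```bash
python3 - <<'E'
import cv2,numpy as np
a=[cv2.imread(f'pics/{n}.png') for n in('scene0','s3','s4')]
z=[cv2.resize(i[160:250,225:290],None,fx=4,fy=6,interpolation=cv2.INTER_CUBIC) for i in a]
cv2.imwrite('pics/c.png',cv2.hconcat(z))
E
```

```text
(no output)
```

View pics/c.png

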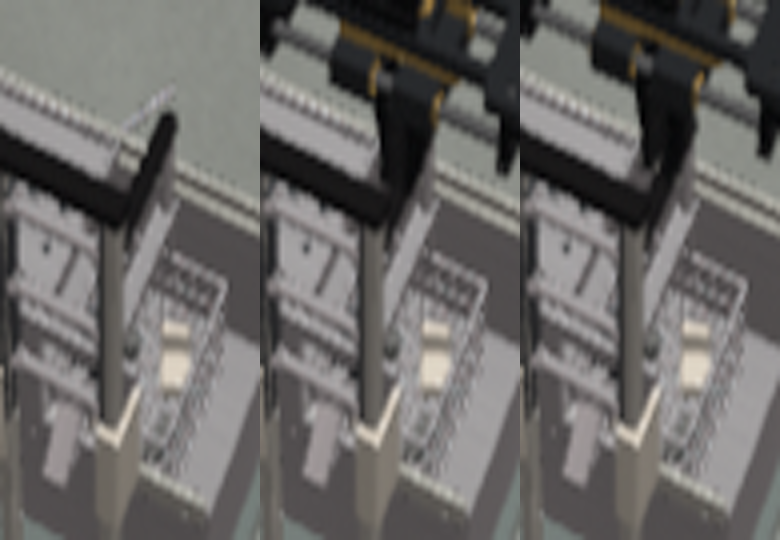

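Emit:
{"api": "move_arm", "payload": {
  "increments": [0,0,0,0,0,0,0.045,0,0,0,0,0,0,0.045,0,0,0,0,0,0,0.045,0,0,0,0,0,0,0.045,0,0,0,0,0,0,0.045,0,0,0,0,0,0,0.045,0,0,0,0,0,0,0.045,0,0,0,0.005,0,0,0.045,0,0,0,0.01,0,0,0.045,0,0,0,0.015,0,0,0.045,0,0,0,0.017,0,0,0.045,0,0,0,0.017,0,0,0.045]
}}

```text
time_s: 5.58
tcp_pos: [0.549, 0.0277, 0.1668]
ee_rot: [[-0.002, 0.207, 0.978], [-0.001, 0.978, -0.207], [-1.0, -0.001, -0.002]]
wrist_force: [-0.1, -0.3, -0.5]
gripper_width: 0.518
```

Emit:
{"api": "move_arm", "payload": {
  "increments": [0,0,0,0,0,0,0.0,0,0,0,0,0,0,0.0,0,0,0,0,0,0,0.0,0,0,0,0,0,0,0.0,0,0,0,0,0,0,0.0,0,0,0,0,0,0,0.0,0,0,0,0,0,0,0.0,0,0,0,0,0,0,0.0]
}}

```text
time_s: 6.25
tcp_pos: [0.5496, 0.0278, 0.1681]
ee_rot: [[0.0, 0.207, 0.978], [0.0, 0.978, -0.207], [-1.0, 0.0, 0.0]]
wrist_force: [0.2, -0.5, 0.6]
gripper_width: 0.145
```

Emit:
{"api": "move_arm", "payload": {
  "increments": [0,0,0,0,0,0,0.0,0,0,0,0,0,0,0.0,0,0,0,-0.002,0,0,0.0,0,0,0,-0.004,0,0,0.0,0,0,0,-0.006,0,0,0.0,0,0,0,-0.006,0,0,0.0]
}}

```text
time_s: 6.75
tcp_pos: [0.5495, 0.0278, 0.1732]
ee_rot: [[-0.001, 0.207, 0.978], [0.0, 0.978, -0.207], [-1.0, -0.0, -0.001]]
wrist_force: [3.3, -0.6, -9.5]
gripper_width: 0.148
```

Emit:
{"api": "move_arm", "payload": {
  "increments": [0,0,0,0.003,0,0,0.0,0,0,0,0.006,0,0,0.0,0,0,0,0.006,0,0,0.0,0,0,0,0.006,0,0,0.03,0,0,0,0.006,0,0,0.03,0,0,0,0.006,0,0,0.03,0,0,0,0.009,0,0,0.03,0,0,0,0.015,0,0,0.03,0,0,0,0.015,0,0,0.03,0,0,0,0.015,0,0,0.0,0,0,0,0.015,0,0,0.0,0,0,0,0.015,0,0,0.0]
}}

```text
time_s: 7.75
tcp_pos: [0.5496, 0.0278, 0.1589]
ee_rot: [[0.0, 0.207, 0.978], [-0.0, 0.978, -0.207], [-1.0, -0.0, 0.0]]
wrist_force: [0.4, -0.1, 0.5]
gripper_width: 0.194
```

Emit:
{"api": "move_arm", "payload": {
  "increments": [0,0,0,0,0,0,0.0,0,0,0,0,0,0,0.0,0,0,0,0,0,0,0.0,0,0,0,0,0,0,0.0]
}}

```text
time_s: 8.08
tcp_pos: [0.5496, 0.0278, 0.1589]
ee_rot: [[0.0, 0.207, 0.978], [0.0, 0.978, -0.207], [-1.0, 0.0, 0.0]]
wrist_force: [0.4, 0.4, 0.1]
gripper_width: 0.151
```

```bash
python3 - <<'E'
from h import *
s=r.sense(); im=cap('wrist','w5.png'); cap('scene','s5.png'); print(s['tcp_pos'],s['wrist_force'],s['gripper_width'])
a=cv2.resize(cv2.imread('pics/w5.png')[120:290,190:320],None,fx=3,fy=3.5)
b=cv2.resize(cv2.imread('pics/s5.png')[160:245,230:295],None,fx=6,fy=7,interpolation=cv2.INTER_CUBIC)
cv2.imwrite('pics/c5.png',cv2.hconcat([a,b]))
E
```

```text
[0.54962898 0.02778693 0.15892637] [0.42247488 0.44593848 0.11164617] 0.15111290824739504
```

View pics/c5.png

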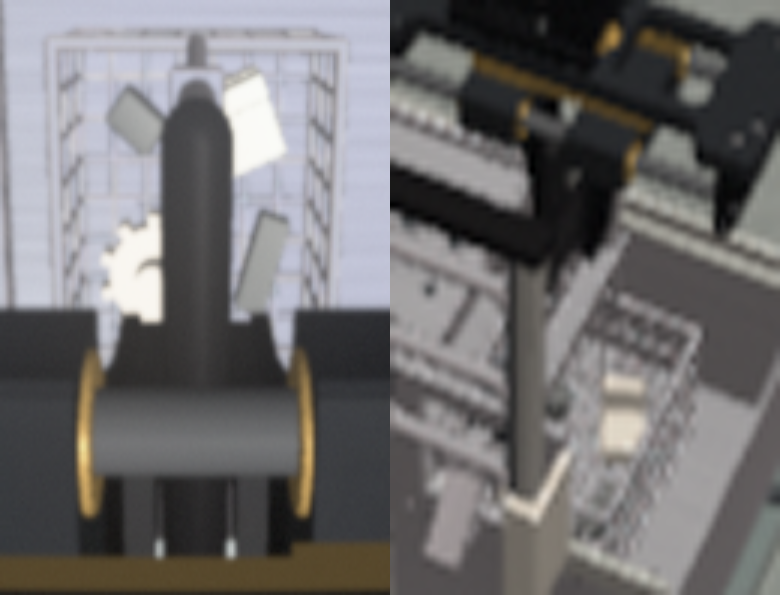

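Emit:
{"api": "move_arm", "payload": {
  "increments": [0,0,0,-0.004,0,0,0.0,0,0,0,-0.012,0,0,0.0,0,0,0,-0.02,0,0,0.0,0,0,0,-0.028,0,0,0.0,0,0,0,-0.036,0,0,0.0,0,0,0,-0.044,0,0,0.0,0,0,0,-0.052,0,0,0.0,0,0,0,-0.06,0,0,0.0,0,0,0,-0.068,0,0,0.0,0,0,0,-0.076,0,0,0.0,0,0,0,-0.084,0,0,0.0,0,0,0,-0.09,0,0,0.0]
}}

```text
time_s: 9.18
tcp_pos: [0.5496, 0.0278, 0.2497]
ee_rot: [[0.001, 0.207, 0.978], [0.0, 0.978, -0.207], [-1.0, 0.0, 0.0]]
wrist_force: [4.2, -1.7, -8.4]
gripper_width: 0.151
```

```bash
python3 - <<'E'
from h import *
s=r.sense(); cap('scene','s6.png'); print(s['tcp_pos'],s['wrist_force'],s['gripper_width'],s['moment'])
cv2.imwrite('pics/c6.png',cv2.resize(cv2.imread('pics/s6.png')[150:250,205:305],None,fx=7,fy=6,interpolation=cv2.INTER_CUBIC))
E
```

```text
[0.54959379 0.02783747 0.24965287] [ 4.18802955 -1.73648561 -8.40607208] 0.15071570411204613 [-0.44329018 -1.54729802 -0.04869067]
```

View pics/c6.png

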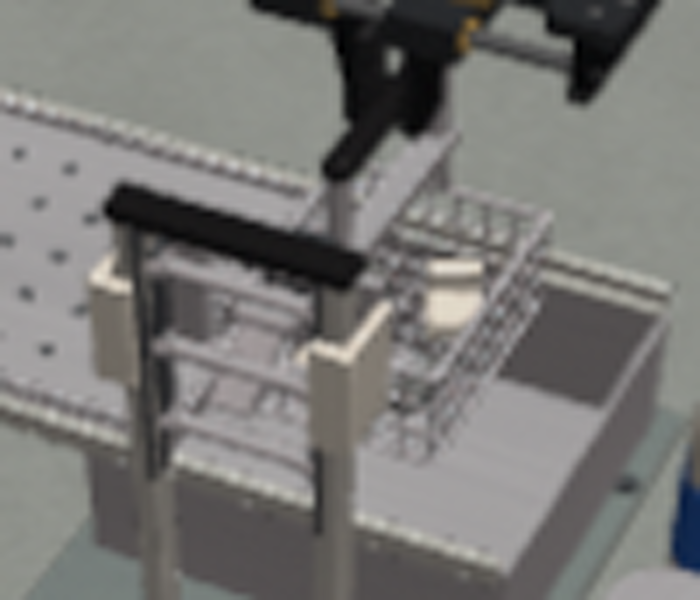

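Emit:
{"api": "move_arm", "payload": {
  "increments": [0,0,0,-0.005,0,0,0.0,0,0,0,-0.01,0,0,0.0,0,0,0,-0.015,0,0,0.0,0,0,0,-0.02,0,0,0.0,0,0,0,-0.025,0,0,0.0,0,0,0,-0.025,0,0,0.0]
}}

```text
time_s: 9.73
tcp_pos: [0.5496, 0.0278, 0.2744]
ee_rot: [[0.0, 0.207, 0.978], [0.0, 0.978, -0.207], [-1.0, 0.0, 0.0]]
wrist_force: [4.4, -1.0, -7.4]
gripper_width: 0.15
```

```bash
cat > look.py <<'E'
from h import *
import sys
n=sys.argv[1]
s=r.sense(); cap('scene',n+'.png'); print(s['time_s'],s['tcp_pos'],s['wrist_force'],s['gripper_width'],s['moment'])
cv2.imwrite('pics/'+n+'z.png',cv2.resize(cv2.imread('pics/'+n+'.png')[170:230,215:275],None,fx=10,fy=10,interpolation=cv2.INTER_CUBIC))
E
python3 look.py s7
```

```text
9.7333 [0.5495919  0.02783187 0.27441126] [ 4.3768489  -0.98312809 -7.38752222] 0.1495616271359886 [-0.44084396 -1.29684121 -0.05408773]
```

View pics/s7z.png

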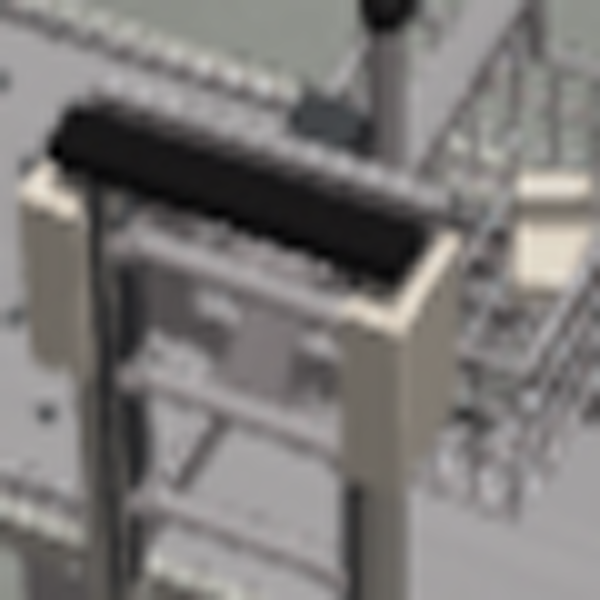

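Emit:
{"api": "move_arm", "payload": {
  "increments": [0,0,0,-0.004,0,0,0.0,0,0,0,-0.008,0,0,0.0,0,0,0,-0.012,0,0,0.0,0,0,0,-0.015,0,0,0.0,0,0,0,-0.015,0,0,0.0]
}}

```text
time_s: 10.2
tcp_pos: [0.5496, 0.0278, 0.2889]
ee_rot: [[0.0, 0.207, 0.978], [0.0, 0.978, -0.207], [-1.0, 0.0, 0.0]]
wrist_force: [5.8, -1.7, -7.7]
gripper_width: 0.151
```

```bash
python3 look.py s8; python3 -c "
from h import *
s=r.sense(); cap('wrist','w8.png')"
```

```text
10.2 [0.54957351 0.0278191  0.28891977] [ 5.8129973  -1.7133319  -7.70939474] 0.15061794148421367 [-0.48200374 -1.40999672  0.03490254]
```

View pics/s8z.png

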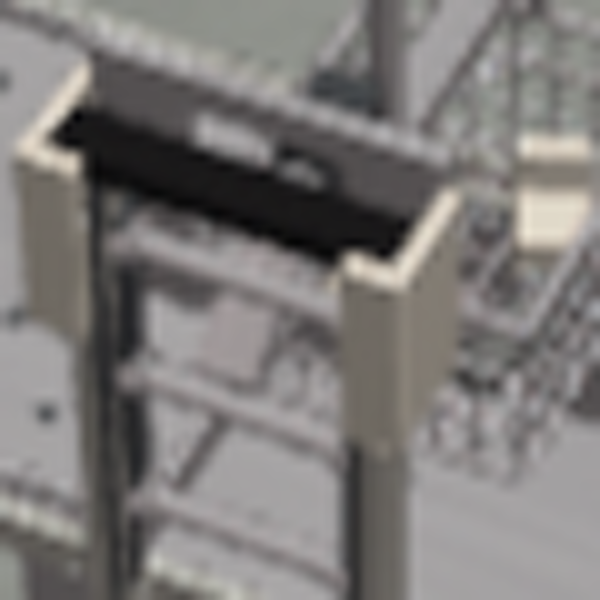

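View pics/w8.png

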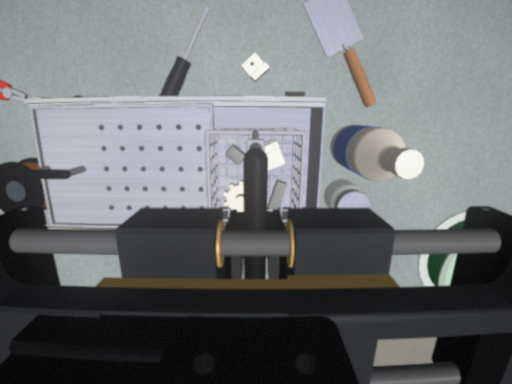

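Emit:
{"api": "move_arm", "payload": {
  "increments": [0,0,0,0.002,0,0,0.0,0,0,0,0.004,0,0,0.0,0,0,0,0.006,0,0,0.0,0,0,0,0.008,0,0,0.0,0,0,0,0.01,0,0,0.0,0,0,0,0.012,0,0,0.0,0,0,0,0.012,0,0,0.0,0,0,0,0.012,0,0,0.0]
}}

```text
time_s: 10.97
tcp_pos: [0.5496, 0.0278, 0.2763]
ee_rot: [[-0.0, 0.207, 0.978], [-0.0, 0.978, -0.207], [-1.0, -0.0, -0.0]]
wrist_force: [5.9, -1.8, -8.5]
gripper_width: 0.152
```

Emit:
{"api": "move_arm", "payload": {
  "increments": [0,0,0,0.001,0,0,0.0,0,0,0,0.002,0,0,0.0,0,0,0,0.003,0,0,0.0,0,0,0,0.003,0,0,0.0]
}}

```text
time_s: 11.3
tcp_pos: [0.5496, 0.0278, 0.2735]
ee_rot: [[-0.0, 0.207, 0.978], [0.0, 0.978, -0.207], [-1.0, -0.0, -0.0]]
wrist_force: [5.4, -0.8, -8.0]
gripper_width: 0.15
```

Emit:
{"api": "move_arm", "payload": {
  "increments": [0,0,0,0.001,0,0,0.0,0,0,0,0.002,0,0,0.0,0,0,0,0.002,0,0,0.0]
}}

```text
time_s: 11.55
tcp_pos: [0.5496, 0.0278, 0.2731]
ee_rot: [[0.001, 0.207, 0.978], [-0.0, 0.978, -0.207], [-1.0, 0.0, 0.001]]
wrist_force: [0.7, -0.5, -0.9]
gripper_width: 0.151
```

```bash
python3 look.py s9
```

```text
11.55 [0.54964516 0.02779312 0.27306448] [ 0.70571669 -0.48770409 -0.89709179] 0.1514313084905528 [-0.1836428  -0.67924479 -0.05432581]
```

View pics/s9z.png

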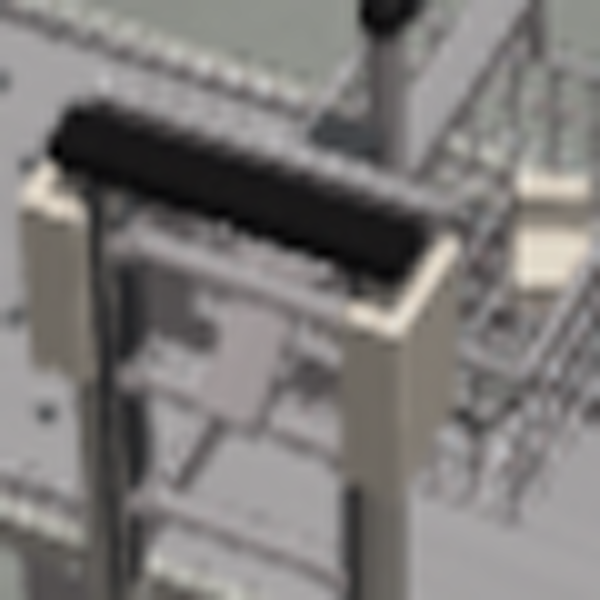

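Emit:
{"api": "move_arm", "payload": {
  "increments": [0,0,0,0,0,0,0.05,0,0,0,0,0,0,0.05,0,0,0,0,0,0,0.05,0,0,0,0,0,0,0.05,0,0,0,0,0,0,0.05,0,0,0,-0.01,0,0,0.05,0,0,0,-0.03,0,0,0.06,0,0,0,-0.06,0,0,0.06,0,0,0,-0.09,0,0,0.06,0,0,0,-0.09,0,0,0.06]
}}

```text
time_s: 12.43
tcp_pos: [0.552, 0.0275, 0.3697]
ee_rot: [[0.013, 0.207, 0.978], [0.001, 0.978, -0.207], [-1.0, 0.004, 0.013]]
wrist_force: [1.4, 0.0, 2.5]
gripper_width: 0.678
```

```bash
python3 look.py s10; python3 - <<'E'
from h import *; from fit import W
g=(lambda p:p)(np.array([.49519,-.23105,.151]))
s=r.sense(); go(s,[.4952,-.2311,.25]); print(s['joints'])
E
```

```text
12.4333 [0.55204907 0.02745738 0.36965714] [1.36703862 0.00871383 2.45309389] 0.6783967052462051 [-0.1136579  -0.11655128 -0.01149132]
shift tool [ 0.1156 -0.2653 -0.0019] yaw -11.942851175128055
[ 1.97779978e+01  1.06318230e+01  7.04665666e+00  7.60206461e-02
 -8.59325971e+01 -1.21726665e+02]
```

View pics/s10.png

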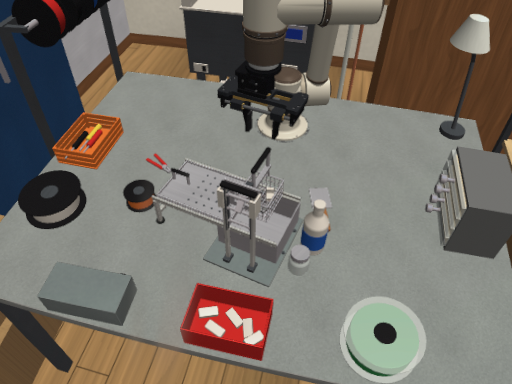

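View pics/s10z.png

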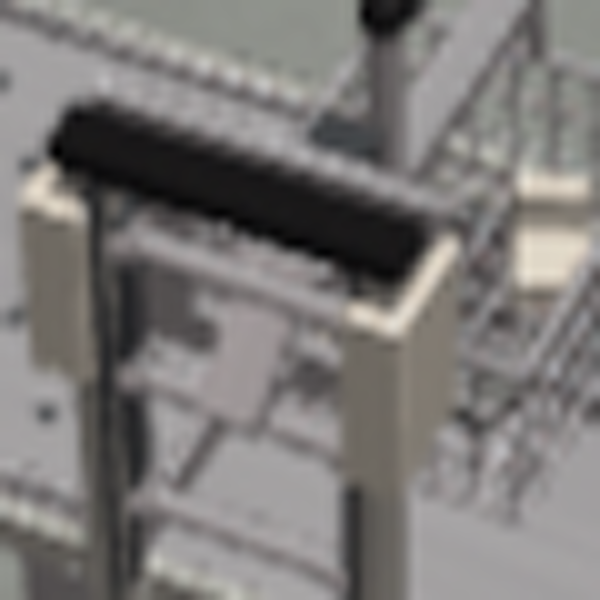

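Emit:
{"api": "move_arm", "payload": {
  "increments": [-3,0,0,0,-0.02,0,0.087,-10,0,0,0,-0.045,0,0.087,-17,0,0,0,-0.07,0,0.087,-24,0,0,0,-0.095,0,0.087,-31,0,0,0,-0.12,0,0.087,-38,0,0,0,-0.145,0,0.087,-45,0,0,0,-0.17,0,0.087,-52,0,0,0,-0.195,0,0.087,-59,0,0,0.02,-0.22,0,0.087,-66,0,0,0.05,-0.24,0,0.087,-73,0,0,0.08,-0.26,-0.001,0.087,-80,0,0,0.11,-0.265,-0.002,0.087]
}}

```text
time_s: 13.48
tcp_pos: [0.4915, -0.233, 0.2503]
ee_rot: [[-0.001, -0.929, 0.371], [0.0, 0.371, 0.929], [-1.0, 0.001, -0.0]]
wrist_force: [1.1, 0.3, -0.5]
gripper_width: 1.002
```

Emit:
{"api": "move_arm", "payload": {
  "increments": [-5,0,0,0,0,0,0.087,-10,0,0,0,0,0,0.087,-10,0,0,0,0,0,0.087,-10,0,0,0,0,0,0.087]
}}

```text
time_s: 13.82
tcp_pos: [0.4925, -0.231, 0.2516]
ee_rot: [[-0.001, -0.978, 0.209], [0.0, 0.209, 0.978], [-1.0, 0.001, 0.0]]
wrist_force: [-0.3, 0.2, 0.2]
gripper_width: 1.002
```

```bash
python3 - <<'E'
from h import *; from fit import W,R2,t2
s=r.sense(); im=cap('wrist','w11.png'); cap('top','t11.png'); print(s['tcp_pos'],s['ee_rot'],s['time_s'],s['joints'])
for z in(.145,.151): print(proj('wrist',[[.4952,-.2311,z],[.5005,-.204,z],[.4898,-.2582,z]],s))
print(R2.T@(np.array([.4952,-.2311])-t2))
E
```

```text
[ 0.4925206  -0.23102767  0.2516038 ] [[-7.38845644e-04 -9.77827618e-01  2.09410133e-01]
 [ 2.16488538e-04  2.09410029e-01  9.77827895e-01]
 [-9.99999704e-01  7.67798775e-04  5.69667839e-05]] 13.8167 [-8.05173960e+00  1.24219236e+01 -6.60216279e+00 -6.71739744e-03
 -7.10195665e+01 -4.03385874e+00]
[[251.52934232 181.46822692]
 [252.04030394 205.66979162]
 [251.089552   156.09594518]]
[[251.48007388 182.78403012]
 [252.00247389 207.4314818 ]
 [251.02981979 156.91580957]]
[ 0.00045544 -0.26478328]
```

View pics/w11.png

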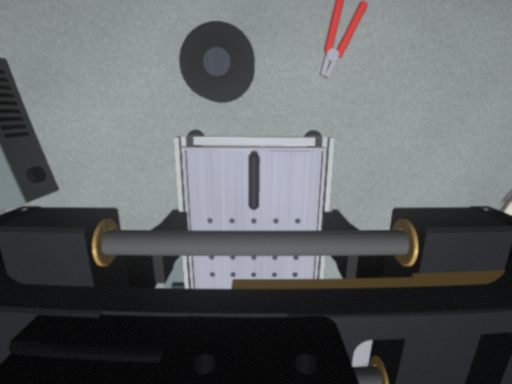

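View pics/t11.png

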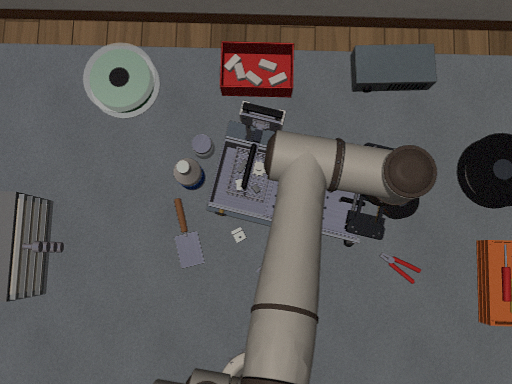

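Emit:
{"api": "move_arm", "payload": {
  "increments": [0,0,0,0.025,-0.001,0,0.087,0,0,0,0.05,-0.001,0,0.087,0,0,0,0.075,-0.001,0,0.087,0,0,0,0.095,-0.001,0,0.087,0,0,0,0.11,-0.001,0,0.07,0,0,0,0.12,-0.001,0,0.05,0,0,0,0.125,-0.001,0,0.05,0,0,0,0.125,-0.001,0,0.03,0,0,0,0.125,-0.001,0,0.03,0,0,0,0.125,-0.001,0,0.03,0,0,0,0.125,-0.001,0,0.03]
}}

```text
time_s: 14.83
tcp_pos: [0.4945, -0.2314, 0.128]
ee_rot: [[0.002, -0.978, 0.207], [-0.001, 0.207, 0.978], [-1.0, -0.002, -0.0]]
wrist_force: [-0.1, -0.3, -0.9]
gripper_width: 0.548
```

```bash
python3 - <<'E'
from h import *
s=r.sense(); im=cap('wrist','w12.png'); print(s['tcp_pos'],s['gripper_width'],s['wrist_force'])
E
```

```text
[ 0.49445881 -0.23139407  0.12801031] 0.5477202995430056 [-0.06954699 -0.2638994  -0.88549943]
```

View pics/w12.png

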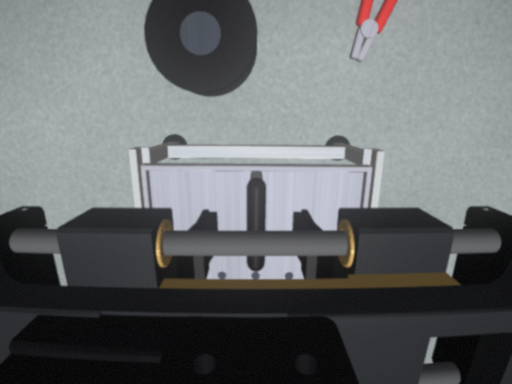

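Emit:
{"api": "move_arm", "payload": {
  "increments": [0,0,0,0,0,0,0.0,0,0,0,0,0,0,0.0,0,0,0,0,0,0,0.0,0,0,0,0,0,0,0.0,0,0,0,0,0,0,0.0,0,0,0,0,0,0,0.0,0,0,0,0,0,0,0.0,0,0,0,0,0,0,0.0]
}}

```text
time_s: 15.55
tcp_pos: [0.4939, -0.2313, 0.1269]
ee_rot: [[0.0, -0.978, 0.207], [-0.0, 0.207, 0.978], [-1.0, -0.0, -0.0]]
wrist_force: [0.3, -0.8, 0.0]
gripper_width: 0.124
```

Emit:
{"api": "move_arm", "payload": {
  "increments": [0,0,0,0,0,0.005,0,0,0,0,0,0,0.015,0,0,0,0,0,0,0.025,0,0,0,0,0,0,0.035,0,0,0,0,0,0,0.045,0,0,0,0,0,0,0.055,0,0,0,0,0,0,0.065,0,0,0,0,0,0,0.075,0,0,0,0,0,0,0.085,0,0,0,0,0,0,0.095,0,0,0,0,0,0,0.105,0,0,0,0,0,0,0.11,0]
}}

```text
time_s: 16.55
tcp_pos: [0.5177, -0.1221, 0.1269]
ee_rot: [[0.002, -0.979, 0.206], [0.0, 0.206, 0.979], [-1.0, -0.002, 0.001]]
wrist_force: [5.6, -3.2, -4.8]
gripper_width: 0.123
```

```bash
python3 look.py s13; python3 -c "
from h import *
cap('wrist','w13.png')"
```

```text
16.55 [ 0.51774799 -0.12213423  0.12691397] [ 5.60440849 -3.16886595 -4.81910163] 0.12253066091659542 [-0.70956685 -1.46169294 -0.04055454]
```

View pics/s13.png

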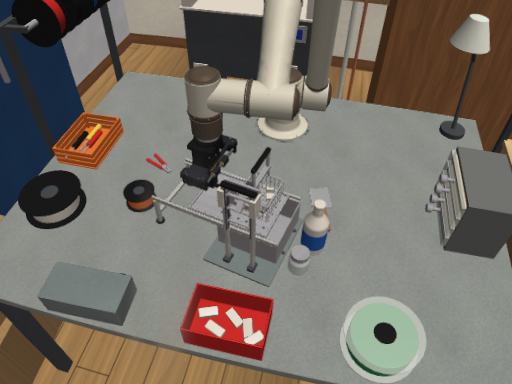

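Emit:
{"api": "move_arm", "payload": {
  "increments": [0,0,0,0,0,0.004,0,0,0,0,0,0,0.008,0,0,0,0,0,0,0.012,0,0,0,0,0,0,0.016,0,0,0,0,0,0,0.02,0,0,0,0,0,0,0.024,0,0,0,0,0,0,0.028,0,0,0,0,0,0,0.03,0,0,0,0,0,0,0.03,0]
}}

```text
time_s: 17.4
tcp_pos: [0.524, -0.0935, 0.1269]
ee_rot: [[0.003, -0.978, 0.207], [0.0, 0.207, 0.978], [-1.0, -0.003, 0.001]]
wrist_force: [5.7, -0.9, -3.8]
gripper_width: 0.127
```

Emit:
{"api": "move_arm", "payload": {
  "increments": [0,0,0,0,0,0.002,0,0,0,0,0,0,0.004,0,0,0,0,0,0,0.004,0]
}}

```text
time_s: 17.65
tcp_pos: [0.5248, -0.0899, 0.1269]
ee_rot: [[0.003, -0.978, 0.207], [-0.0, 0.207, 0.978], [-1.0, -0.003, 0.001]]
wrist_force: [5.5, -0.9, -4.6]
gripper_width: 0.123
```

Emit:
{"api": "move_arm", "payload": {
  "increments": [0,0,0,0,0,0.001,0,0,0,0,0,0,0.002,0,0,0,0,0,0,0.003,0,0,0,0,0,0,0.003,0]
}}

```text
time_s: 17.98
tcp_pos: [0.5248, -0.0897, 0.127]
ee_rot: [[0.001, -0.978, 0.207], [-0.004, 0.207, 0.978], [-1.0, -0.002, -0.004]]
wrist_force: [7.4, -12.6, -5.2]
gripper_width: 0.123
```

Emit:
{"api": "move_arm", "payload": {
  "increments": [0,0,0,0,0,-0.001,0,0,0,0,0,0,-0.002,0,0,0,0,0,0,-0.002,0.04,0,0,0,0,0,-0.002,0.04,0,0,0,0,0,-0.002,0.04,0,0,0,0,0,-0.002,0.04,0,0,0,0,0,-0.002,0.04,0,0,0,-0.01,0,-0.002,0.05,0,0,0,-0.03,0,-0.002,0.05,0,0,0,-0.06,0,-0.002,0.05,0,0,0,-0.09,0,-0.002,0.05]
}}

```text
time_s: 18.9
tcp_pos: [0.5229, -0.0894, 0.2181]
ee_rot: [[-0.002, -0.978, 0.207], [-0.0, 0.207, 0.978], [-1.0, 0.002, -0.001]]
wrist_force: [1.6, -0.0, -0.1]
gripper_width: 0.562
```

```bash
python3 look.py s14; python3 - <<'E'
from h import *
s=r.sense(); print(s['tcp_pos'],s['joints']); cap('wrist','w14.png')
E
```

```text
18.9 [ 0.52287384 -0.08940635  0.21805248] [ 1.64805356e+00 -2.54049230e-04 -1.19994538e-01] 0.5619367487518421 [ 0.04275799 -0.00585952 -0.01811484]
[ 0.52717375 -0.08998281  0.22573318] [  7.83078976  12.02477101 -10.97607555   0.22675094 -66.32628847
 -19.77173118]
```

View pics/w14.png

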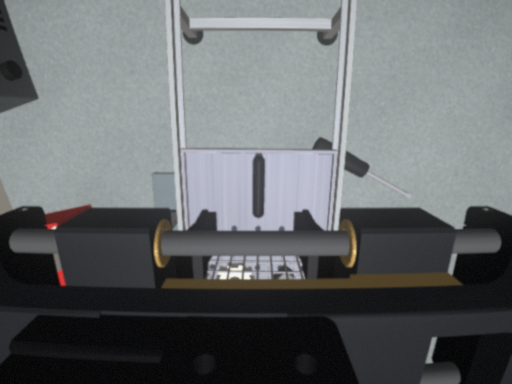

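View pics/s14.png

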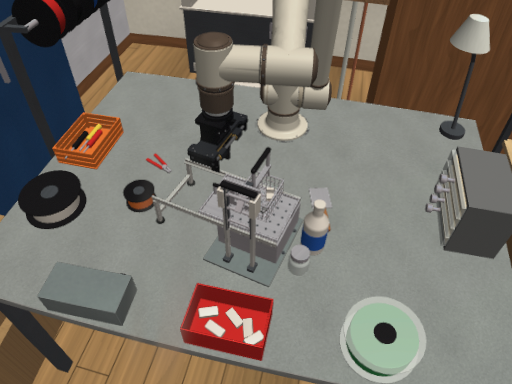

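Emit:
{"api": "move_arm", "payload": {
  "increments": [0,0,0,-0.03,0,0,0.05,0,0,0,-0.06,0,0,0.05,0,0,0,-0.08,0,-0.03,0.05,0,0,0,-0.08,0,-0.07,0.05,0,0,0,-0.08,0,-0.11,0.05,0,0,0,-0.08,0,-0.15,0.05,0,0,0,-0.08,0,-0.19,0.05,0,0,0,-0.08,0,-0.23,0.05,0,0,0,-0.08,0,-0.25,0.05,0,0,0,-0.08,0,-0.25,0.05]
}}

```text
time_s: 19.83
tcp_pos: [0.4704, -0.3372, 0.2963]
ee_rot: [[-0.002, -0.977, 0.212], [0.0, 0.212, 0.977], [-1.0, 0.002, -0.0]]
wrist_force: [0.9, 0.1, -0.1]
gripper_width: 0.58
```

```bash
python3 look.py s15; python3 - <<'E'
from h import *; from fit import W,R2,t2,zt
cap('top','t15.png')
a=cv2.imread('pics/t15.png'); cv2.imwrite('pics/t15z.png',cv2.resize(a[90:260,200:390],None,fx=4,fy=3.5,interpolation=cv2.INTER_CUBIC)[:600])
for n,b in(('end',.0887),): print(proj('top',[W(-.08,b,.108),W(.08,b,.108)]))
q=proj('top',[W(0,-.12,.151),W(0,-.145,.151),W(0,-.095,.151)]);print((q-[200,90]+.5)*[4,3.5]-.5)
E
```

```text
19.8333 [ 0.47039029 -0.33716894  0.29633628] [ 0.89855321  0.13323952 -0.09345303] 0.5795954772953996 [ 0.00183693 -0.01546735 -0.04263989]
[[208.80924769 200.91543654]
 [223.84247565 141.82832029]]
[[384.86370917 342.97078852]
 [423.86575963 351.08463793]
 [345.91088263 334.86738648]]
```

View pics/t15z.png

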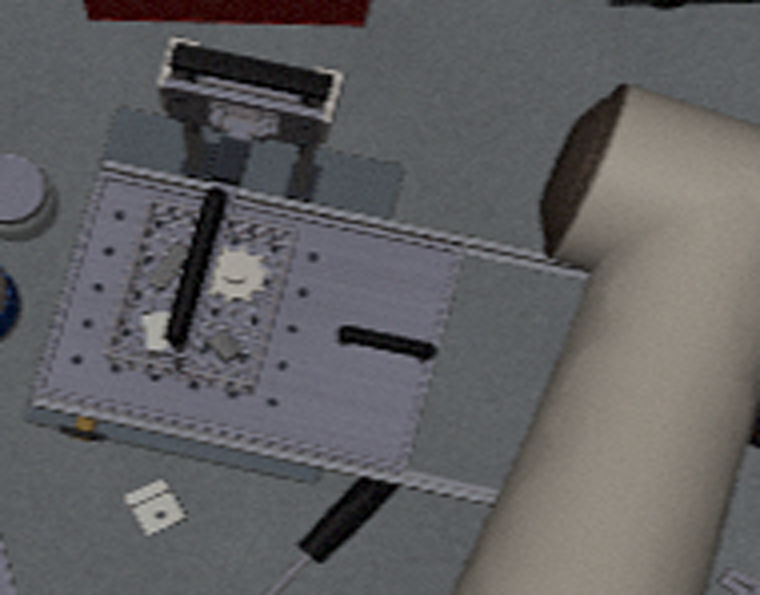

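View pics/s15z.png

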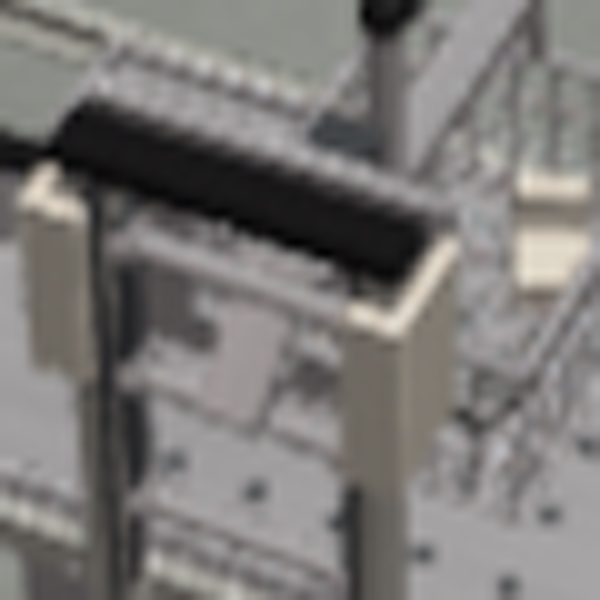

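The cover grip is at zoomed (386,342), against a predicted (385,343) for fully shut. The pawl's nose still rests on the middle rung at (245,370), and the bystanders haven't moved. I'm handing in.

```bash
python3 -c "
from h import *
s=r.sense();print(s['time_s'],s['wrist_force'],np.abs(s['joint_velocities']).max());print(r.finish_job())"
```

```text
19.9333 [ 0.16782095  0.52266998 -0.08981842] 1.9804189542062247
the job is handed in; nothing more can be done
None
```

The job is done and handed in at 19.9 s; no verdict was reported. The basket hangs by its pawl on the middle rung and the drain cover is shut beneath it.

- **Lift:** I raised the basket by the handle to about 0.130 m carriage height, then eased it down in 1–2 mm steps. The wrist load fell from about 8 N to about 1 N at about 0.114 m. My image estimate of the middle-rung seat was about 0.111 m. The pictures show the pawl's nose resting on the middle rung, and nothing shifted when I let go.
- **Cover:** I slid it until it met its end stop, where the force rose to about 13 N with no further travel. In the top view its grip is within about 1 zoomed pixel of where it should be when fully shut.
- **Bench:** The other things look unmoved in the last pictures. The arm was clear and touching nothing when I handed in.

**What disagreed:**
- My first grasp, with the tool at the nominal height, closed without catching the handle. I had to go 7–16 mm lower to grip it, and I did not find out why. That grasp moved and pressed on nothing.
- The cover started about 30 mm shut rather than at 0.

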